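# Put three lab vessels back on their own spill trays

## Task

Each of the three spill trays at the front of the worktop holds the wrong vessel. Change these three round so that the conical flask stands in the middle of the round tray, the amber bottle in the middle of the square tray and the small vial in the middle of the oblong tray, parking one of them on the flat cork mat on the way. Keep them upright, set them down rather than dropping them, and leave the timer, the roll of tape and the petri dish where they are.

Things in the scene. Friction and masses are not known exactly. Their poses are not given: they have to be found in the camera images.
- flask: Loose conical glass flask, tan contents, 63 mm wide at the foot, 102 mm high, about 55 g. The upright neck is 26 mm in diameter from 78 to 102 mm above the foot: grasp it there; below 78 mm it widens as a cone. Origin: centre of the underside; z up the axis. Starts in the square tray (similar glassware farther back or aside plays no part).
- bottle: Loose amber reagent bottle with a black screw cap, body 60 mm in diameter, 116 mm high, about 210 g. The cap (fixed on) is 32 mm in diameter from 100 to 116 mm above the foot and can be grasped; the sloping shoulder lies below it, the straight body below that. Origin: centre of the underside; z up the axis. Starts in the oblong tray (similar glassware farther back or aside plays no part).
- vial: Loose small sample vial with a black cap, 22 mm in diameter (cap 20 mm, from 40 mm up), 50 mm high, about 20 g. Grasp the upper body and cap. Origin: centre of the underside; z up the axis. Starts in the round tray (similar glassware farther back or aside plays no part).
- round_tray: Grey plastic round spill tray, 94 mm outside, 86 to 88 mm clear inside; floor 4 mm thick, rim 10 mm above the worktop. Fixed to the worktop, does not move. Origin: centre of the underside, on the worktop; z up. Home of the flask.
- square_tray: Grey plastic square spill tray, 94 x 94 mm outside, 86 x 86 mm clear inside; floor 4 mm thick, rim 10 mm above the worktop. Fixed to the worktop, does not move. Origin: centre of the underside, on the worktop; z up. x and y along its sides. Home of the bottle.
- oblong_tray: Grey plastic oblong spill tray, 94 mm (x) by 134 mm (y) outside, 86 x 126 mm clear inside; floor 4 mm thick, rim 10 mm above the worktop. Fixed to the worktop, does not move. Origin: centre of the underside, on the worktop; z up. Home of the vial.
- mat: Flat cork mat without a rim, 110 x 110 mm, top 4 mm above the worktop; empty at the start, the parking place. Fixed to the worktop, does not move. Origin: centre of the underside, on the worktop; z up. 
- timer: Bystander: small white timer, 64 x 58 x 19 mm, loose. Origin: centre of its underside.
- tape_roll: Bystander: roll of beige tape lying flat, 104 mm across, 25 mm high, loose. Origin: centre of its underside.
- petri_1: Bystander: petri dish with lid, 60 mm across, 15 mm high, loose. Origin: centre of its underside.
Mind the look-alikes: they are no part of the job. Leave any turquoise look-alike of the flask alone. Of the things that look like the vial, take the one that is farthest to the robot's right at the start.

How it is judged:
By the outcome, as a careful person would: the job done as asked, in the order asked, and still so for the second after the job is handed in, with the robot touching nothing.
It also fails if it takes over 112 s, if anything falls off the work surface, if the arm or the gripper's body presses on something with over 40 N, if the wrist force passes 120 N, or if a joint passes its speed limit or range.

## Robot

A 7-joint arm with a two-finger parallel gripper is mounted at the origin on a cart in front of the work surface, level with it; the furniture and walls round the work are solid. World frame = base frame: x ahead of the robot, y to its left, z up, the work surface at z = 0. Lengths are in m, angles in rad, forces in N, time in s.
With the tool pointing down it reaches from about 0.4 to 0.9 m from the base axis. Payload 5.6 kg.
Tool frame: the origin (TCP) lies between the finger pads; the fingertips stand env.nose_length ahead of it and the grasp point (between the pads) lies 2 mm behind it (env.nose_length is the distance from the TCP to the fingertips, in m); z points along the fingers, y is the line along which they close (so a half turn about z gives the same grasp; the last joint's range is limited). The gripper opens to 92 mm and grips with 3 to 60 N. Pads are 20 mm wide; open, the fingers measure 128 mm over their backs; the gripper's body (75 mm by 189 mm) begins 69 mm behind the grasp point.
Start: joints at [-1.29, 0.468, -0.012, 1.603, 0.006, 1.071, -0.056], TCP at [0.207, 0.616, 0.232] pointing down, gripper open.
Joint ranges: [-2.53, 2.53], [-0.31, 2.02], [-1.57, 1.55], [0.28, 2.44], [-1.29, 4.43], [0.15, 1.84], [-2.92, 2.92]. Speed limits (rad/s): [2.57, 2.57, 3.14, 3.14, 3.14, 3.14, 3.14].

## Interface

Orientations are given as a 3x3 rotation matrix whose columns are the frame's x, y, z axes.
In Python, from rig import env gives the robot as it stands. The module is installed in compiled form; this text tells all that it offers.
- The arm moves only by the shell command python3 -m pendant 'ROWS' [OPENING]. ROWS is JSON, a list that holds one entry, the list of rows, each a list of 4 numbers: the shift along the tool's x, y, z in mm, then the turn about the tool's z in degrees. A call has 1 to 12 rows; each row shifts and turns the commanded pose from where the row before left it, along the tool's axes as they then stand; what a row does not reach is not made up. A row lasts 1/12 s, in which the tool goes at most 41.7 mm and 7.16 degrees, less where a joint would pass 70% of its speed; a pose out of reach is approached as far as the arm can. A call with a gripper value outside its range is refused whole. OPENING is the opening, from 0 (shut) to 1 (fully open), set as the call begins (- or left out, the last holds). The fingers move at their own pace and stop on an object; the grip force is fixed at half the most. Time passes only in rows, so rows that do not move let the fingers close. It gives the time, the measured TCP pose, the force, the opening and the grip force at its end, in the units of the state.
- env.sense(): the state, without advancing time (a new reading comes with each control period).
- env.capture(name): name is "scene" or "top"; returns the picture (384x512x3 uint8, red, green, blue); there is no depth.
- env.calibration(name): a dict with "fovy" (degrees; the focal length in pixels is half the picture's height over the tangent of half this angle, whatever the lens; pixels are square), "cx", "cy" (the principal point, pixels), "T" (4x4, takes a point from camera to world coordinates). Camera axes: x right, y down, z forward; pixel columns grow to the right and rows downward; lengths in m; the calibration is good to about 2 mm. A picture is of the moment at which its call begins. calibration takes no time and is no camera call.
- env.hand_in(): hands the job in; it is judged then, once.
The state is a dict: "time_s": time; "qpos": joint angles; "joint_vel": joint speeds; "effort": joint torques, N m; "tool_pos": TCP position; "tool_rot": TCP orientation; "contact_force": force on the tool from outside, world axes, zero at the start; "wrist_torque": the same for the moment, N m; "opening": finger opening in m; "gripper_force": force on a finger pad.
Only numpy, scipy, OpenCV 4.12 (cv2) and the standard library are available. Lean on these libraries where they do the work, as an engineer would, in place of code of your own. Each camera call takes 0.05 s, during which the arm holds its last target. There are 200 camera calls.

## Working session

There is one attempt and no reset: what is moved stays moved. The work goes in short steps, Python scripts to look and compute and a shell command to move; the robot and the scene stay as the last step left them, time stands still between calls to the robot, and variables do not carry over. Pictures are saved under pics/ and viewed, at most 14 in all, crops included, and the job is handed in when it is done.

```bash
mkdir -p pics; python3 - <<'E'
from rig import env
import cv2,numpy as np
np.set_printoptions(precision=4,suppress=True)
for n in("scene","top"):
    cv2.imwrite(f"pics/{n}0.png",cv2.resize(env.capture(n)[:,:,::-1],(800,600),interpolation=cv2.INTER_CUBIC)); print(n,env.calibration(n))
s=env.sense();print(env.nose_length);[print(k,s[k]) for k in s]
E
```

```text
scene {'fovy': 50.869300303350485, 'cx': 252.63198008190372, 'cy': 197.93522058389098, 'T': array([[ 0.5614, -0.4401,  0.7008, -0.0078],
       [-0.8274, -0.3157,  0.4645, -0.3723],
       [ 0.0169, -0.8406, -0.5414,  0.5164],
       [ 0.    ,  0.    ,  0.    ,  1.    ]])}
top {'fovy': 55.6895972584607, 'cx': 253.30224657488466, 'cy': 188.2669616079835, 'T': array([[-0.0026, -0.9819,  0.1892,  0.4296],
       [-0.9991,  0.0107,  0.042 ,  0.0333],
       [-0.0433, -0.1889, -0.981 ,  0.9147],
       [ 0.    ,  0.    ,  0.    ,  1.    ]])}
0.017
time_s 0.1
qpos [-1.29    0.4683 -0.0116  1.6035  0.006   1.0714 -0.0563]
joint_vel [-0.0002 -0.0022 -0.0001 -0.0021  0.0004 -0.0006  0.0012]
effort [  0.0011 -52.1649  -0.0124 -24.4366  -0.0568   0.0141   0.    ]
tool_pos [0.2067 0.6157 0.2308]
tool_rot [[-0.948   0.3182 -0.0004]
 [ 0.3182  0.948  -0.0015]
 [-0.0001 -0.0015 -1.    ]]
contact_force [-0.056   0.108  -0.1174]
wrist_torque [-0.0108 -0.0174  0.0241]
gripper_force 0.0
opening 0.09211468321782797
```

View pics/scene0.png

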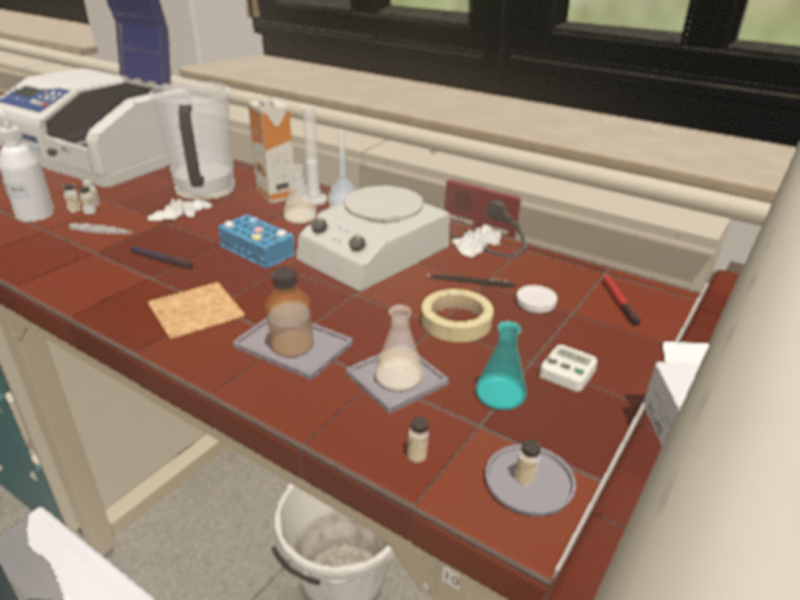

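View pics/top0.png

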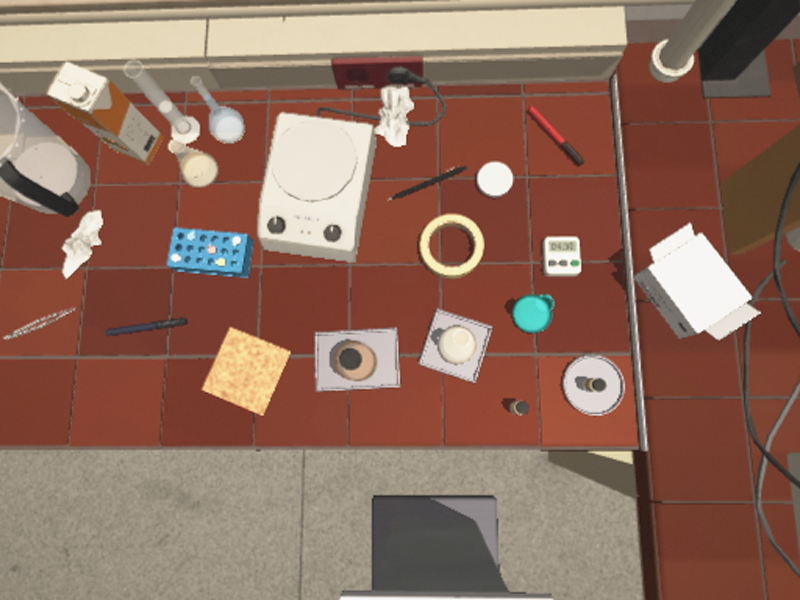

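Scene view: bottle (290,310), flask (398,350), target vial (528,462) in the round tray, decoy vial (418,440), turquoise flask (503,370). Top view: mat (246,370), oblong tray (357,360), square tray (456,345), round tray (594,385), vial cap (598,383). I'll measure with masks.

```bash
cat > h.py <<'E'
from rig import env
import cv2,numpy as np
np.set_printoptions(precision=4,suppress=True)
def ray(n,uv,z):
    c=env.calibration(n);T=c["T"];f=192/np.tan(np.radians(c["fovy"]/2))
    d=T[:3,:3]@np.array([(uv[0]-c["cx"])/f,(uv[1]-c["cy"])/f,1]);o=T[:3,3]
    return o+d*(z-o[2])/d[2]
def proj(n,p):
    c=env.calibration(n);T=c["T"];f=192/np.tan(np.radians(c["fovy"]/2))
    q=T[:3,:3].T@(np.array(p)-T[:3,3]);return q[:2]/q[2]*f+[c["cx"],c["cy"]]
def hullof(m,box):
    x0,y0,x1,y1=box;k=np.zeros_like(m);k[y0:y1,x0:x1]=m[y0:y1,x0:x1]
    cs,_=cv2.findContours(k,cv2.RETR_EXTERNAL,cv2.CHAIN_APPROX_NONE)
    c=max(cs,key=cv2.contourArea);return cv2.convexHull(c)
E
python3 - <<'E'
from h import *
im=env.capture("top");sc=env.capture("scene")
np.save("top.npy",im);np.save("sc.npy",sc)
hsv=cv2.cvtColor(im,cv2.COLOR_RGB2HSV)
grey=((hsv[...,1]<60)&(hsv[...,2]>90)).astype(np.uint8)*255
cork=cv2.inRange(hsv,(10,60,150),(28,200,255))
def plane(h,n,z): return np.array([ray(n,p,z)[:2] for p in h.reshape(-1,2).astype(float)],np.float32)
for nm,m,b,z in(("round",grey,(352,215,408,275),.01),("square",grey,(262,190,322,250),.01),("oblong",grey,(195,205,262,255),.01),("mat",cork,(122,200,192,272),.004)):
    h=hullof(m,b);r=cv2.minAreaRect(plane(h,"top",z));print(nm,np.array(r[0]),np.array(r[1])*1000,r[2])
dark=((im.max(2)<75)).astype(np.uint8)*255
for nm,b,z in(("bottlecap",(205,212,245,245),.116),("vialcap",(365,235,400,258),.05)):
    h=hullof(dark,b);r=cv2.minAreaRect(plane(h,"top",z));print(nm,np.array(r[0]),np.array(r[1])*1000)
a=cv2.resize(im[180:280,190:410,::-1],None,fx=3.6,fy=3.0,interpolation=cv2.INTER_CUBIC)
s=sc[150:340,150:380,::-1];b=cv2.resize(s,None,fx=1.55,fy=1.55,interpolation=cv2.INTER_CUBIC)
f=cv2.resize(sc[190:270,205:300,::-1],(350,295),interpolation=cv2.INTER_CUBIC)
v=np.zeros((600,800,3),np.uint8);v[:300,:792]=a;v[300:300+b.shape[0],:b.shape[1]]=b[:300];v[300:595,430:780]=f
cv2.imwrite("pics/m.png",v)
E
```

```text
round [ 0.459  -0.2343] [91.9221 93.7137] 50.10554885864258
square [ 0.518  -0.0319] [116.847   94.6173] 71.29822540283203
oblong [0.4999 0.1404] [ 94.85   145.0881] 2.5543556213378906
mat [0.4839 0.3152] [112.1033 111.3798] 67.69621276855469
bottlecap [0.4921 0.14  ] [24.1673 15.4882]
vialcap [ 0.4585 -0.2228] [ 3.5397 11.8505]
```

View pics/m.png

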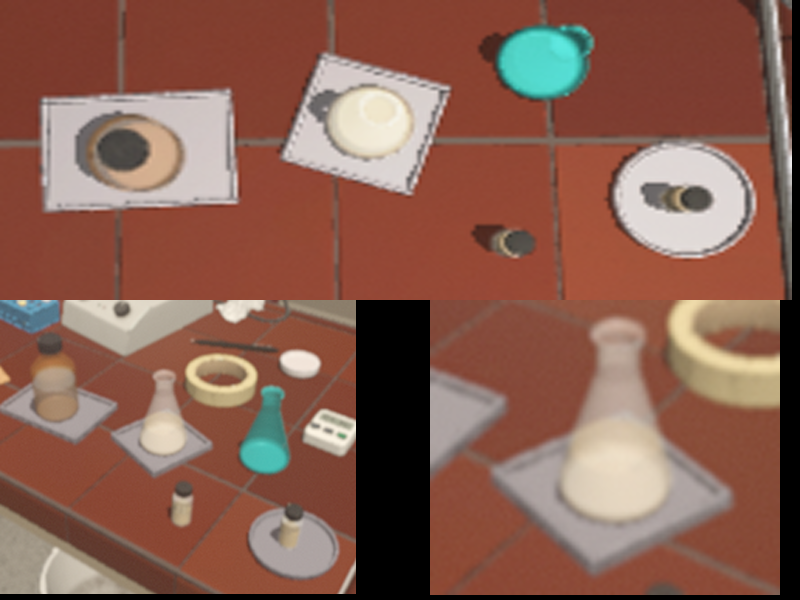

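Montage: bottle cap at top pixel ≈(224.2,230.3), vial cap ≈(383,246.3), flask mouth in top ≈(295.6,215.7) and in scene ≈(255.8,198.1). Refining the trays without the grout lines, and cross-checking.

```bash
python3 - <<'E'
from h import *
im=np.load("top.npy");sc=np.load("sc.npy")
hsv=cv2.cvtColor(im,cv2.COLOR_RGB2HSV)
grey=((hsv[...,1]<70)&(hsv[...,2]>110)).astype(np.uint8)*255
grey=cv2.morphologyEx(grey,cv2.MORPH_OPEN,np.ones((5,5),np.uint8))
def plane(h,n,z): return np.array([ray(n,p,z)[:2] for p in h.reshape(-1,2).astype(float)],np.float32)
for nm,b in(("round",(352,215,408,275)),("square",(262,190,322,250)),("oblong",(195,205,262,255))):
    r=cv2.minAreaRect(plane(hullof(grey,b),"top",.01));print(nm,np.array(r[0]),np.array(r[1])*1000,r[2])
# dark caps in both views
for n,I,bs in(("top",im,(("bot",(205,212,245,245),.120),("vial",(376,238,392,255),.054))),("scene",sc,(("bot",(170,165,195,188),.112),("vial",(330,280,348,294),.049)))):
    for nm,b,z in bs:
        k=(((I.max(2)<95)&(I.max(2).astype(int)-I.min(2)<30))*255).astype(np.uint8)
        h=hullof(k,b);q=plane(h,n,z);x,y,w,hh=cv2.boundingRect(h);M=cv2.moments(h);c=(M["m10"]/M["m00"],M["m01"]/M["m00"])
        print(n,nm,(x,y,w,hh),np.array(c),"->",ray(n,c,z),cv2.minEnclosingCircle(q)[1]*2000)
print("flask mouth",ray("top",(295.6,215.7),.106),ray("scene",(255.8,198.1),.106))
# tan foot of flask in scene: warm bright mask
h2=cv2.cvtColor(sc,cv2.COLOR_RGB2HSV);k=cv2.inRange(h2,(10,30,150),(32,140,255))
h=hullof(k,(235,215,275,255));print("foot box",cv2.boundingRect(h))
k=cv2.inRange(hsv,(15,28,150),(35,140,255));h=hullof(k,(275,200,312,240));M=cv2.moments(h)
print("tan top",cv2.boundingRect(h),[ray("top",(M["m10"]/M["m00"],M["m01"]/M["m00"]),z) for z in(.004,.02,.04)])
for p in ((.518,-.032,.01),(.499,.140,.01),(.459,-.234,.01)):print("proj",p,proj("scene",p),proj("top",p))
E
```

```text
round [ 0.4598 -0.2306] [87.2371 93.5816] 89.63668823242188
square [ 0.5215 -0.0227] [96.0145 95.3944] 71.29822540283203
oblong [0.5002 0.1358] [ 94.8574 134.5446] 2.998548984527588
top bot (217, 223, 14, 13) [223.5551 229.2533] -> [0.4922 0.1328 0.12  ] 29.794709756970406
top vial (379, 243, 8, 7) [382.6078 245.8529] -> [ 0.4571 -0.2281  0.054 ] 17.398597672581673
scene bot (175, 172, 14, 13) [181.6513 178.1295] -> [0.4935 0.1305 0.112 ] 48.978496342897415
scene vial (334, 282, 11, 10) [339.0221 286.5828] -> [ 0.4609 -0.2312  0.049 ] 21.915320307016373
flask mouth [ 0.5224 -0.0261  0.106 ] [ 0.5265 -0.0253  0.106 ]
foot box (240, 215, 31, 36)
tan top (281, 208, 24, 25) [array([ 0.5231, -0.0255,  0.004 ]), array([ 0.5214, -0.0245,  0.02  ]), array([ 0.5194, -0.0232,  0.04  ])]
proj (0.518, -0.032, 0.01) [255.2029 241.7217] [295.3034 221.9117]
proj (0.499, 0.14, 0.01) [183.8006 216.9736] [226.1511 230.0085]
proj (0.459, -0.234, 0.01) [337.0086 305.0521] [379.4802 245.6477]
```

```bash
python3 -m pendant '[[[0,0,0,-6.18],[0,0,0,-6.18],[0,0,0,-6.18],[-20,-34,0,0],[-20,-34,0,0],[-20,-34,0,0],[-20,-34,0,0],[-20,-34,0,0],[-20,-34,0,0],[-20,-34,0,0],[-20,-34,0,0],[-20,-34,0,0]]]' 0.8
python3 - <<'E'
from h import *
s=env.sense();print(s["tool_pos"],s["tool_rot"],s["time_s"])
for u in((640,275),(690,337),(533,313)):print(u,[ray("top",np.array(u)/1.5625,z) for z in(0.,.05,.1)])
E
```

```text
time_s: 1.2
tool_pos: [0.3873, 0.3083, 0.2317]
tool_rot: [[-1.0, 0.0, 0.0], [0.0, 1.0, 0.0], [-0.0, 0.0, -1.0]]
contact_force: [0.4, 0.8, 0.0]
opening: 0.0738
gripper_force: 0.0
[0.3873 0.3083 0.2317] [[-1.      0.0002  0.0002]
 [ 0.0002  1.      0.0003]
 [-0.0002  0.0003 -1.    ]] 1.2
(640, 275) [array([ 0.6334, -0.324 ,  0.    ]), array([ 0.6222, -0.3044,  0.05  ]), array([ 0.6111, -0.2849,  0.1   ])]
(690, 337) [array([ 0.5319, -0.3934,  0.    ]), array([ 0.5263, -0.3701,  0.05  ]), array([ 0.5207, -0.3467,  0.1   ])]
(533, 313) [array([ 0.5727, -0.1491,  0.    ]), array([ 0.5649, -0.1392,  0.05  ]), array([ 0.557 , -0.1292,  0.1   ])]
```

```bash
python3 -m pendant '[[[-21,-35.2,0,0],[-21,-35.2,0,0],[-21,-35.2,0,0],[-21,-35.2,0,0],[-21,-35.2,0,0],[0,0,20,0],[0,0,25,0],[0,0,10,0],[0,0,0,0]]]'
python3 - <<'E'
from h import *
a=env.capture("top")[170:280,170:320,::-1];b=env.capture("scene")[110:260,140:290,::-1]
v=np.hstack([cv2.resize(a,(400,293)),cv2.resize(b,(400,400))[50:343]]);cv2.imwrite("pics/g1.png",v)
E
```

```text
time_s: 1.95
tool_pos: [0.4899, 0.1337, 0.1743]
tool_rot: [[-1.0, 0.0, -0.005], [0.0, 1.0, -0.002], [0.005, -0.002, -1.0]]
contact_force: [0.2, -0.5, 0.4]
opening: 0.0738
gripper_force: 0.0
```

View pics/g1.png

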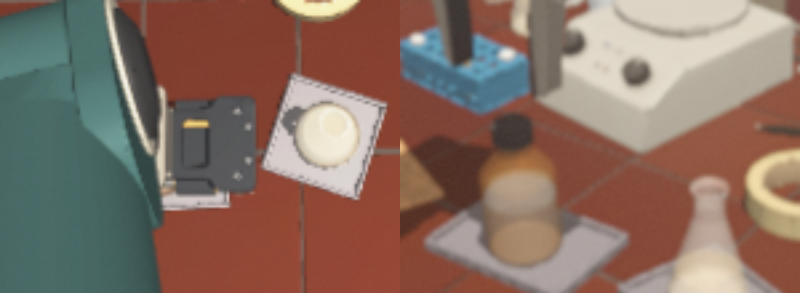

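The view shows the fingers astride the bottle cap (cap at crop (512,130), fingertips at (455,65) and (545,95)). Descending and gripping.

```bash
python3 -m pendant '[[[0,0,15,0],[0,0,15,0],[0,0,12,0],[0,0,8,0],[0,0,3,0],[0,0,0,0],[0,0,0,0]]]'
python3 -m pendant '[[[0,0,0,0],[0,0,0,0],[0,0,0,0],[0,0,0,0],[0,0,0,0],[0,0,0,0]]]' 0.2
```

```text
time_s: 2.63
tool_pos: [0.4923, 0.1345, 0.1244]
tool_rot: [[-1.0, -0.0, 0.001], [-0.0, 1.0, 0.0], [-0.001, 0.0, -1.0]]
contact_force: [0.2, 0.1, 0.9]
opening: 0.0736
gripper_force: 0.0
time_s: 3.13
tool_pos: [0.4918, 0.1342, 0.1237]
tool_rot: [[-1.0, 0.0, 0.0], [0.0, 1.0, 0.0], [-0.0, 0.0, -1.0]]
contact_force: [-0.3, 0.0, -0.6]
opening: 0.0356
gripper_force: 0.0
```

```bash
python3 -m pendant '[[[0,0,0,0],[0,0,0,0],[0,0,0,0]]]' 0.2; python3 -m pendant '[[[0,0,-3,0],[0,0,-6,0],[0,0,-15,0],[0,0,-15,0],[0,0,-15,0],[0,0,0,0]]]'
```

```text
time_s: 3.38
tool_pos: [0.4917, 0.134, 0.1236]
tool_rot: [[-1.0, 0.0, 0.0], [0.0, 1.0, -0.0], [-0.0, -0.0, -1.0]]
contact_force: [0.8, -0.2, 0.0]
opening: 0.0307
gripper_force: 30.0
time_s: 3.88
tool_pos: [0.4934, 0.1347, 0.1804]
tool_rot: [[-1.0, 0.0, 0.005], [0.0, 1.0, 0.002], [-0.005, 0.002, -1.0]]
contact_force: [1.3, 0.2, -2.4]
opening: 0.0306
gripper_force: 30.0
```

```bash
python3 -m pendant '[[[1,10,0,0],[1,20,0,0],[1,30,0,0],[1,30,0,0],[1,30,0,0],[1,30,0,0],[1,21,0,0],[1,10,0,0],[0,0,0,0],[0,0,0,0]]]'; python3 -m pendant '[[[0,0,10,0],[0,0,15,0],[0,0,15,0],[0,0,8,0],[0,0,3,0],[0,0,1.5,0],[0,0,0,0],[0,0,0,0],[0,0,0,0]]]'
```

```text
time_s: 4.72
tool_pos: [0.4832, 0.3143, 0.1765]
tool_rot: [[-1.0, -0.0, -0.001], [-0.0, 1.0, -0.002], [0.001, -0.002, -1.0]]
contact_force: [0.9, -0.7, -2.4]
opening: 0.0304
gripper_force: 30.0
time_s: 5.47
tool_pos: [0.4842, 0.3154, 0.1259]
tool_rot: [[-1.0, 0.0, 0.001], [0.0, 1.0, 0.001], [-0.001, 0.001, -1.0]]
contact_force: [0.5, 0.3, -2.6]
opening: 0.0307
gripper_force: 30.0
```

```bash
python3 -m pendant '[[[0,0,1,0],[0,0,1,0],[0,0,0,0],[0,0,0,0]]]'
```

```text
time_s: 5.8
tool_pos: [0.4841, 0.3153, 0.1236]
tool_rot: [[-1.0, 0.0, 0.001], [0.0, 1.0, 0.001], [-0.001, 0.001, -1.0]]
contact_force: [-0.4, -0.1, 1.0]
opening: 0.0309
gripper_force: 30.0
```

```bash
python3 -m pendant '[[[0,0,0,0],[0,0,0,0],[0,0,0,0],[0,0,0,0],[0,0,-10,0],[0,0,-25,0],[0,0,-35,0],[0,0,-20,0],[0,0,0,0]]]' 0.7; python3 -m pendant '[[[2,-38,0,0],[2,-38,0,0],[2,-38,0,0],[2,-38,0,0],[2,-38,0,0],[2,-38,0,0],[2,-38,0,0],[2,-38,0,0],[2,-38,0,0],[2,-38,0,0],[2,-38,0,0],[2,-38,0,0]]]'
```

```text
time_s: 6.55
tool_pos: [0.4863, 0.3168, 0.2188]
tool_rot: [[-1.0, 0.0, 0.007], [0.001, 1.0, 0.006], [-0.007, 0.006, -1.0]]
contact_force: [1.6, -0.0, 1.5]
opening: 0.0642
gripper_force: 0.0
time_s: 7.55
tool_pos: [0.459, -0.1425, 0.2133]
tool_rot: [[-1.0, 0.0, 0.0], [0.0, 1.0, 0.0], [-0.0, 0.0, -1.0]]
contact_force: [0.6, 0.5, 0.1]
opening: 0.0643
gripper_force: 0.0
```

```bash
python3 -m pendant '[[[2,-38,0,0],[0,-30,0,0],[0,-15,0,0],[0,-7,0,0],[0,0,0,0],[0,0,0,0],[0,0,0,0]]]'
python3 - <<'E'
from h import *
t=env.capture("top");s=env.capture("scene");print(env.sense()["tool_pos"])
a=t[170:280,120:290,::-1];b=s[120:340,130:380,::-1]
cv2.imwrite("pics/g2.png",np.vstack([cv2.resize(a,(464,300)),cv2.resize(b,(464,300))[:, :464]]) if 0 else np.hstack([cv2.resize(a,(390,252)),cv2.resize(b,(410,361))[:252]]) if 0 else np.hstack([cv2.copyMakeBorder(cv2.resize(a,(390,252)),0,109,0,0,0),cv2.resize(b,(410,361))]))
E
```

```text
time_s: 8.13
tool_pos: [0.4578, -0.2291, 0.2129]
tool_rot: [[-1.0, -0.002, -0.0], [-0.002, 1.0, 0.001], [0.0, 0.001, -1.0]]
contact_force: [-0.3, -0.3, 0.7]
opening: 0.0645
gripper_force: 0.0
[ 0.4579 -0.2293  0.213 ]
```

View pics/g2.png

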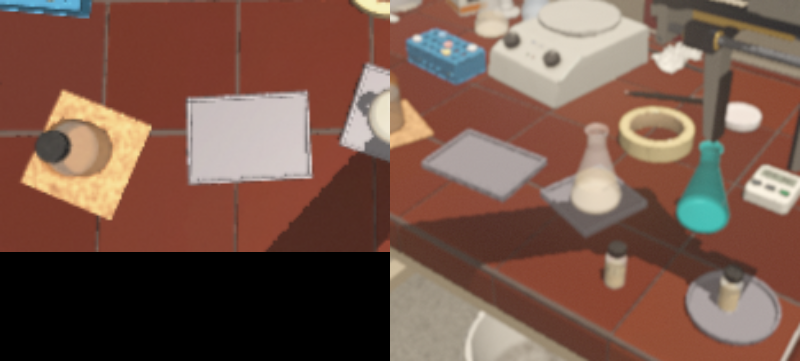

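The bottle stands upright on the mat (crop (75,148)), the oblong tray is empty, and the hand is above the target vial (730,290). Descending.

```bash
python3 -m pendant '[[[0,0,20,0],[0,0,35,0],[0,0,35,0],[0,0,30,0],[0,0,22,0],[0,0,12,0],[0,0,8,0],[0,0,4,0],[0,0,0,0],[0,0,0,0],[0,0,0,0]]]';python3 -m pendant '[[[0,0,0,0],[0,0,0,0],[0,0,0,0],[0,0,0,0],[0,0,0,0],[0,0,0,0],[0,0,0,0],[0,0,0,0],[0,0,0,0]]]' 0.1
```

```text
time_s: 9.15
tool_pos: [0.4585, -0.2311, 0.0482]
tool_rot: [[-1.0, 0.0, 0.002], [0.0, 1.0, -0.001], [-0.002, -0.001, -1.0]]
contact_force: [-0.4, -0.1, 0.0]
opening: 0.0648
gripper_force: 0.0
time_s: 9.9
tool_pos: [0.4576, -0.2308, 0.0471]
tool_rot: [[-1.0, 0.0, -0.0], [0.0, 1.0, 0.0], [0.0, 0.0, -1.0]]
contact_force: [-0.6, -0.4, 0.7]
opening: 0.0204
gripper_force: 29.9
```

```bash
python3 -m pendant '[[[0,0,0,0],[0,0,0,0],[0,0,-3,0],[0,0,-8,0],[0,0,-20,0],[0,0,-35,0],[0,0,-35,0],[0,0,-20,0],[0,0,0,0]]]'
python3 - <<'E'
from h import *
s=env.capture("scene");t=np.load("top.npy");a=env.capture("top")
cv2.imwrite("pics/g3.png",cv2.resize(s[180:300,270:400,::-1],None,fx=3,fy=3))
np.save("t2.npy",a)
hsv=cv2.cvtColor(a,cv2.COLOR_RGB2HSV)
grey=((hsv[...,1]<70)&(hsv[...,2]>110)).astype(np.uint8)*255
grey=cv2.morphologyEx(grey,cv2.MORPH_OPEN,np.ones((5,5),np.uint8))
h=hullof(grey,(195,205,262,255));r=cv2.minAreaRect(np.array([ray("top",p,.01)[:2] for p in h.reshape(-1,2).astype(float)],np.float32));print(r)
E
```

```text
time_s: 10.65
tool_pos: [0.4602, -0.2322, 0.1731]
tool_rot: [[-1.0, 0.001, 0.009], [0.001, 1.0, -0.002], [-0.009, -0.002, -1.0]]
contact_force: [0.1, 0.3, -0.1]
opening: 0.02
gripper_force: 29.9
((0.5002303123474121, 0.13582463562488556), (0.09471330791711807, 0.13455894589424133), 2.9176759719848633)
```

View pics/g3.png

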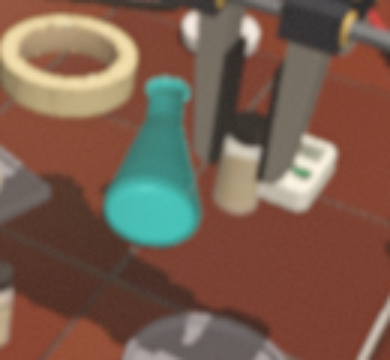

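The vial is held upright between the fingers (crop (240,165)). Moving it to the oblong tray, centre (0.500, 0.136).

```bash
python3 -m pendant '[[[0,12,-10,0],[0,30,-10,0],[0,36,0,0],[0,36,0,0],[0,36,0,0],[0,36,0,0],[0,36,0,0],[-8,36,0,0],[-10,36,0,0],[-10,36,0,0],[-10,26,0,0],[-4.6,10.6,0,0]]]'; python3 -m pendant '[[[0,0,10,0],[0,0,30,0],[0,0,35,0],[0,0,30,0],[0,0,20,0],[0,0,10,0],[0,0,0,0],[0,0,0,0],[0,0,0,0]]]'
```

```text
time_s: 11.75
tool_pos: [0.4999, 0.1402, 0.1865]
tool_rot: [[-1.0, -0.005, -0.002], [-0.005, 1.0, 0.0], [0.002, 0.0, -1.0]]
contact_force: [-0.7, 0.6, -1.1]
opening: 0.0201
gripper_force: 29.9
time_s: 12.5
tool_pos: [0.5011, 0.1351, 0.0541]
tool_rot: [[-1.0, 0.001, 0.002], [0.001, 1.0, 0.0], [-0.002, 0.0, -1.0]]
contact_force: [0.5, 0.9, 1.0]
opening: 0.0205
gripper_force: 29.9
```

```bash
python3 -m pendant '[[[0,0,2,0],[0,0,2,0],[0,0,1,0],[0,0,0,0],[0,0,0,0],[0,0,0,0],[0,0,0,0]]]'
```

```text
time_s: 13.08
tool_pos: [0.5004, 0.1358, 0.0482]
tool_rot: [[-1.0, 0.0, 0.0], [0.0, 1.0, 0.0], [-0.0, 0.0, -1.0]]
contact_force: [-0.2, -0.6, 1.0]
opening: 0.0201
gripper_force: 29.9
```

```bash
python3 -m pendant '[[[0,0,0.8,0],[0,0,0.4,0],[0,0,0,0],[0,0,0,0],[0,0,0,0]]]'
```

```text
time_s: 13.5
tool_pos: [0.5004, 0.1358, 0.047]
tool_rot: [[-1.0, 0.0, 0.0], [0.0, 1.0, 0.0], [-0.0, 0.0, -1.0]]
contact_force: [-0.6, -0.3, 2.6]
opening: 0.0201
gripper_force: 29.9
```

```bash
python3 -m pendant '[[[0,0,0,0],[0,0,0,0],[0,0,0,0],[0,0,0,0],[0,0,-8,0],[0,0,-25,0],[0,0,-35,0],[0,0,-35,0],[0,0,-30,0],[0,0,-10,0],[0,0,0,0],[0,0,0,0]]]' 0.65; python3 -m pendant '[[[-2,-10,0,0],[-5,-30,0,0],[-6,-37,0,0],[-5,-37,0,0],[-3,-30,0,0],[-2,-17.3,0,0],[0,0,0,0],[0,0,0,0],[0,0,0,0],[0,0,0,0]]]'
python3 - <<'E'
from h import *
t=env.capture("top");s=env.capture("scene");print(env.sense()["tool_pos"])
a=t[170:280,120:290,::-1];b=s[150:300,130:330,::-1]
cv2.imwrite("pics/g4.png",np.hstack([cv2.copyMakeBorder(cv2.resize(a,(390,252)),0,56,0,0,0),cv2.resize(b,(410,308))]))
E
```

```text
time_s: 14.5
tool_pos: [0.5001, 0.1358, 0.1899]
tool_rot: [[-1.0, 0.0, 0.0], [0.0, 1.0, 0.0], [-0.0, 0.0, -1.0]]
contact_force: [-0.4, -0.3, -0.4]
opening: 0.0597
gripper_force: 0.0
time_s: 15.33
tool_pos: [0.5228, -0.0242, 0.1891]
tool_rot: [[-1.0, -0.002, -0.002], [-0.002, 1.0, 0.0], [0.002, 0.0, -1.0]]
contact_force: [-0.6, -0.5, 0.0]
opening: 0.0599
gripper_force: 0.0
[ 0.523  -0.0242  0.1895]
```

View pics/g4.png

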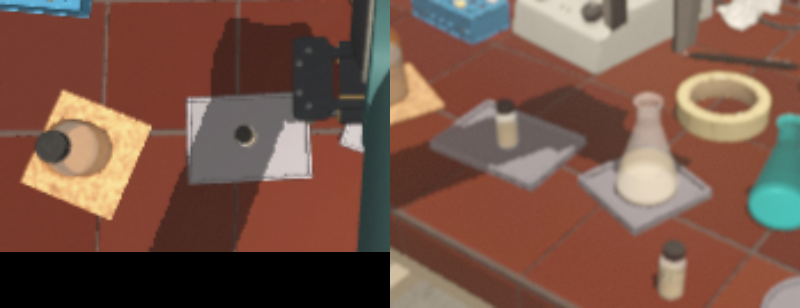

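The vial stands upright in the middle of the oblong tray (crop (245,134)); the hand is over the flask. Next: down, then grip the neck.

```bash
python3 -m pendant '[[[0,0,15,0],[0,0,25,0],[0,0,22,0],[0,0,13,0],[0,0,7,0],[0,0,3,0],[0,0,0,0],[0,0,0,0],[0,0,0,0]]]';python3 -m pendant '[[[0,0,0,0],[0,0,0,0],[0,0,0,0],[0,0,0,0],[0,0,0,0],[0,0,0,0],[0,0,0,0],[0,0,0,0]]]' 0.15
```

```text
time_s: 16.18
tool_pos: [0.524, -0.0255, 0.1058]
tool_rot: [[-1.0, 0.0, 0.002], [0.0, 1.0, 0.0], [-0.002, 0.0, -1.0]]
contact_force: [0.4, -0.3, 0.7]
opening: 0.0596
gripper_force: 0.0
time_s: 16.85
tool_pos: [0.5234, -0.0255, 0.105]
tool_rot: [[-1.0, 0.0, 0.0], [0.0, 1.0, 0.0], [-0.0, 0.0, -1.0]]
contact_force: [0.5, 1.1, 1.7]
opening: 0.0242
gripper_force: 30.0
```

```bash
python3 -m pendant '[[[0,0,-3,0],[0,0,-10,0],[0,0,-25,0],[0,0,-35,0],[0,0,-32,0],[0,0,-15,0],[0,0,0,0]]]'; python3 -m pendant '[[[5,-12,0,0],[8,-27,0,0],[10,-34,0,0],[11,-35,0,0],[11,-35,0,0],[10,-34,0,0],[7,-22,0,0],[3,-9.5,0,0],[0,0,0,0],[0,0,0,0],[0,0,0,0]]]'
python3 - <<'E'
from h import *
t=env.capture("top");s=env.capture("scene");print(env.sense()["tool_pos"])
hsv=cv2.cvtColor(t,cv2.COLOR_RGB2HSV)
grey=((hsv[...,1]<70)&(hsv[...,2]>70)).astype(np.uint8)*255
grey=cv2.morphologyEx(grey,cv2.MORPH_OPEN,np.ones((5,5),np.uint8))
h=hullof(grey,(262,190,322,250));r=cv2.minAreaRect(np.array([ray("top",p,.01)[:2] for p in h.reshape(-1,2).astype(float)],np.float32));print(r)
h=hullof(cv2.morphologyEx((((cv2.cvtColor(s,cv2.COLOR_RGB2HSV)[...,1]<70)&(s.max(2)>60))*255).astype(np.uint8),cv2.MORPH_OPEN,np.ones((5,5),np.uint8)),(300,275,375,335));r=cv2.minEnclosingCircle(np.array([ray("scene",p,.01)[:2] for p in h.reshape(-1,2).astype(float)],np.float32));print("round scene",r)
a=t[180:280,250:420,::-1];b=s[150:340,210:400,::-1]
cv2.imwrite("pics/g5.png",np.hstack([cv2.copyMakeBorder(cv2.resize(a,(400,235)),0,165,0,0,0),cv2.resize(b,(400,400))]))
E
```

```text
time_s: 17.43
tool_pos: [0.5256, -0.0258, 0.2295]
tool_rot: [[-1.0, 0.001, 0.008], [0.001, 1.0, 0.001], [-0.008, 0.001, -1.0]]
contact_force: [0.1, -0.2, -0.5]
opening: 0.0249
gripper_force: 30.0
time_s: 18.35
tool_pos: [0.4585, -0.2322, 0.2242]
tool_rot: [[-1.0, -0.002, -0.001], [-0.002, 1.0, 0.001], [0.001, 0.001, -1.0]]
contact_force: [0.2, 0.3, -0.7]
opening: 0.0245
gripper_force: 30.0
[ 0.4588 -0.2322  0.2245]
((0.5214878916740417, -0.02226962521672249), (0.09678363054990768, 0.09505921602249146), 71.29822540283203)
round scene ((0.4599648714065552, -0.23617766797542572), 0.04949319362640381)
```

View pics/g5.png

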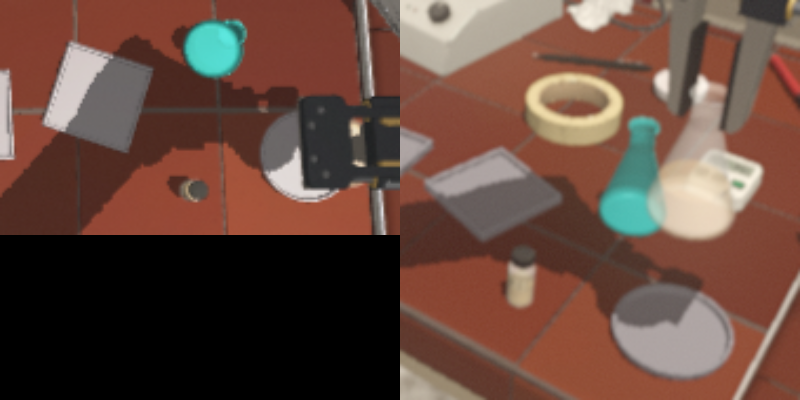

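The flask is held upright over the empty round tray (crop (672,330)); square tray confirmed at (0.5215,-0.0225). Lowering.

```bash
python3 -m pendant '[[[0,0,10,0],[0,0,25,0],[0,0,30,0],[0,0,25,0],[0,0,15,0],[0,0,7,0],[0,0,3,0],[0,0,0,0],[0,0,0,0],[0,0,0,0],[0,0,0,0]]]'
```

```text
time_s: 19.37
tool_pos: [0.4589, -0.2343, 0.1109]
tool_rot: [[-1.0, 0.0, 0.002], [0.0, 1.0, -0.001], [-0.002, -0.001, -1.0]]
contact_force: [-0.3, 0.3, -0.4]
opening: 0.024
gripper_force: 30.0
```

```bash
python3 -m pendant '[[[0,0,2,0],[0,0,1.5,0],[0,0,1,0],[0,0,0,0],[0,0,0,0],[0,0,0,0]]]'
```

```text
time_s: 19.87
tool_pos: [0.4582, -0.2341, 0.1054]
tool_rot: [[-1.0, 0.0, -0.0], [0.0, 1.0, -0.0], [0.0, -0.0, -1.0]]
contact_force: [-0.5, -0.2, -0.2]
opening: 0.0247
gripper_force: 30.0
```

```bash
python3 -m pendant '[[[0,0,0.5,0],[0,0,0.4,0],[0,0,0,0],[0,0,0,0],[0,0,0,0]]]'
```

```text
time_s: 20.28
tool_pos: [0.4586, -0.234, 0.1049]
tool_rot: [[-1.0, 0.0, 0.001], [0.0, 1.0, 0.0], [-0.001, 0.0, -1.0]]
contact_force: [-1.5, 1.5, 5.8]
opening: 0.0247
gripper_force: 30.0
```

```bash
python3 -m pendant '[[[0,0,0,0],[0,0,0,0],[0,0,0,0],[0,0,0,0],[0,0,0,0],[0,0,-8,0],[0,0,-22,0],[0,0,-35,0],[0,0,-30,0],[0,0,-15,0],[0,0,0,0],[0,0,0,0]]]' 0.7; python3 -m pendant '[[[-1,15,0,0],[-2,35,0,0],[-2,40,0,0],[-2,40,0,0],[-2,40,0,0],[-2,40,0,0],[-2,40,0,0],[-2,40,0,0],[-2,40,0,0],[-2,40,0,0],[-2,40,0,0],[-2,40,0,0]]]'; python3 -m pendant '[[[-2,40,0,0],[-1,30,0,0],[0,20,0,0],[0,9,0,0],[0,0,0,0],[0,0,0,0],[0,0,0,0],[0,0,0,0]]]'
python3 - <<'E'
from h import *
t=env.capture("top");s=env.capture("scene");print(env.sense()["tool_pos"])
a=t[170:280,250:420,::-1];b=s[130:340,90:360,::-1]
cv2.imwrite("pics/g6.png",np.hstack([cv2.copyMakeBorder(cv2.resize(a,(390,252)),0,67,0,0,0),cv2.resize(b,(410,319))]))
E
```

```text
time_s: 21.28
tool_pos: [0.4586, -0.2341, 0.2154]
tool_rot: [[-1.0, 0.0, 0.002], [0.0, 1.0, -0.0], [-0.002, -0.0, -1.0]]
contact_force: [-0.1, 0.2, -0.7]
opening: 0.0645
gripper_force: 0.0
time_s: 22.28
tool_pos: [0.4801, 0.2175, 0.2129]
tool_rot: [[-1.0, 0.0, -0.003], [0.0, 1.0, -0.001], [0.003, -0.001, -1.0]]
contact_force: [0.9, 0.5, -0.5]
opening: 0.0645
gripper_force: 0.0
time_s: 22.95
tool_pos: [0.4848, 0.3128, 0.2144]
tool_rot: [[-1.0, 0.003, -0.0], [0.003, 1.0, -0.001], [0.0, -0.001, -1.0]]
contact_force: [-0.3, 0.1, 0.8]
opening: 0.0642
gripper_force: 0.0
[0.4848 0.3135 0.2147]
```

View pics/g6.png

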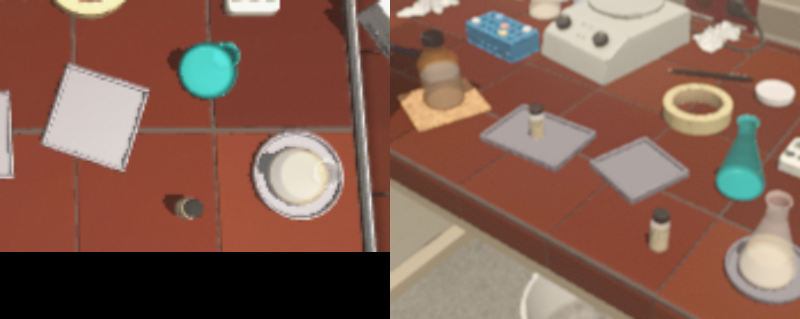

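The flask stands upright, centred in the round tray (crop (298,177)), the square tray is empty, and the bottle is waiting on the mat. I'll pick it up.

```bash
python3 -m pendant '[[[0,0,15,0],[0,0,25,0],[0,0,22,0],[0,0,15,0],[0,0,8,0],[0,0,4,0],[0,0,0,0],[0,0,0,0],[0,0,0,0]]]';python3 -m pendant '[[[0,0,1,0],[0,0,0,0],[0,0,0,0],[0,0,0,0],[0,0,0,0],[0,0,0,0],[0,0,0,0],[0,0,0,0]]]' 0.2
```

```text
time_s: 23.8
tool_pos: [0.485, 0.3153, 0.1266]
tool_rot: [[-1.0, 0.0, 0.002], [0.0, 1.0, 0.001], [-0.002, 0.001, -1.0]]
contact_force: [-0.0, 0.3, -0.6]
opening: 0.0647
gripper_force: 0.0
time_s: 24.47
tool_pos: [0.4845, 0.3149, 0.1246]
tool_rot: [[-1.0, 0.0, 0.0], [0.0, 1.0, 0.0], [-0.0, 0.0, -1.0]]
contact_force: [-1.3, -0.3, 1.3]
opening: 0.03
gripper_force: 30.0
```

```bash
python3 -m pendant '[[[0,0,-3,0],[0,0,-10,0],[0,0,-25,0],[0,0,-30,0],[0,0,-22,0],[0,0,-10,0],[0,0,0,0]]]'; python3 -m pendant '[[[-1.5,-10,0,0],[-3,-25,0,0],[-4,-35,0,0],[-4,-35,0,0],[-4,-35,0,0],[-4,-35,0,0],[-4,-35,0,0],[-4,-35,0,0],[-4,-35,0,0],[-2,-30,0,0],[-2,-20,0,0],[0,-7.4,0,0]]]'; python3 -m pendant '[[[0,0,0,0],[0,0,0,0],[0,0,10,0],[0,0,25,0],[0,0,25,0],[0,0,20,0],[0,0,10,0],[0,0,5,0],[0,0,0,0],[0,0,0,0],[0,0,0,0],[0,0,0,0]]]'
```

```text
time_s: 25.05
tool_pos: [0.4855, 0.3157, 0.2273]
tool_rot: [[-1.0, 0.0, 0.004], [0.0, 1.0, 0.003], [-0.004, 0.003, -1.0]]
contact_force: [1.0, -0.1, -2.1]
opening: 0.0304
gripper_force: 30.0
time_s: 26.05
tool_pos: [0.5192, -0.0274, 0.2227]
tool_rot: [[-1.0, 0.006, -0.003], [0.006, 1.0, -0.002], [0.003, -0.002, -1.0]]
contact_force: [-0.6, 0.4, -2.6]
opening: 0.0301
gripper_force: 30.0
time_s: 27.05
tool_pos: [0.5216, -0.0223, 0.1306]
tool_rot: [[-1.0, 0.0, 0.002], [0.0, 1.0, 0.0], [-0.002, 0.0, -1.0]]
contact_force: [-0.0, -0.9, -1.7]
opening: 0.0303
gripper_force: 30.0
```

```bash
python3 -m pendant '[[[0,0,2,0],[0,0,1.5,0],[0,0,1,0],[0,0,0,0],[0,0,0,0],[0,0,0,0],[0,0,0,0]]]'
```

```text
time_s: 27.63
tool_pos: [0.5208, -0.0225, 0.125]
tool_rot: [[-1.0, 0.0, 0.0], [0.0, 1.0, 0.0], [-0.0, 0.0, -1.0]]
contact_force: [0.3, -0.0, -1.3]
opening: 0.0301
gripper_force: 30.0
```

```bash
python3 -m pendant '[[[0,0,0.7,0],[0,0,0.3,0],[0,0,0,0],[0,0,0,0],[0,0,0,0]]]'
```

```text
time_s: 28.05
tool_pos: [0.5213, -0.0226, 0.1245]
tool_rot: [[-1.0, 0.0, 0.001], [0.0, 1.0, 0.0], [-0.001, 0.0, -1.0]]
contact_force: [-0.2, -0.1, 5.6]
opening: 0.0305
gripper_force: 30.0
```

Contact. Releasing, then retreating up and to the left.

```bash
python3 -m pendant '[[[0,0,0,0],[0,0,0,0],[0,0,0,0],[0,0,0,0],[0,0,0,0],[0,0,-8,0],[0,0,-25,0],[0,0,-35,0],[0,0,-30,0],[0,0,-12,0],[0,0,0,0],[0,0,0,0]]]' 0.7; python3 -m pendant '[[[0,15,0,0],[0,35,0,0],[0,40,0,0],[0,40,0,0],[0,40,0,0],[0,40,0,0],[0,40,0,0],[0,40,0,0],[0,30,0,0],[0,15,0,0],[0,0,0,0],[0,0,0,0]]]'
python3 - <<'E'
from h import *
t=env.capture("top");s=env.capture("scene")
a=t[180:280,180:420,::-1];b=s[140:340,100:400,::-1]
cv2.imwrite("pics/g7.png",np.vstack([cv2.resize(a,(600,250)),cv2.resize(b,(525,350))[:, :].copy() if 0 else cv2.resize(cv2.copyMakeBorder(b,0,0,0,43,0),(600,350))]))
def plane(h,z): return np.array([ray("top",p,z)[:2] for p in h.reshape(-1,2).astype(float)],np.float32)
k=(((t.max(2)<95)&(t.max(2).astype(int)-t.min(2)<30))*255).astype(np.uint8)
for nm,b,z in(("bottle",(283,205,306,232),.12),("vial",(218,222,240,240),.054)):
    try:h=hullof(k,b);M=cv2.moments(h);print(nm,ray("top",(M["m10"]/M["m00"],M["m01"]/M["m00"]),z),cv2.boundingRect(h))
    except Exception as e:print(nm,e)
E
```

```text
time_s: 29.05
tool_pos: [0.5209, -0.0224, 0.2346]
tool_rot: [[-1.0, 0.0, 0.002], [0.0, 1.0, 0.0], [-0.002, 0.0, -1.0]]
contact_force: [-0.1, -0.9, 0.4]
opening: 0.0644
gripper_force: 0.0
time_s: 30.05
tool_pos: [0.5205, 0.3112, 0.2325]
tool_rot: [[-1.0, 0.0, -0.002], [0.0, 1.0, -0.003], [0.002, -0.003, -1.0]]
contact_force: [-0.7, -0.4, 0.0]
opening: 0.0644
gripper_force: 0.0
bottle [ 0.52   -0.0217  0.12  ] (288, 210, 13, 13)
vial [0.5003 0.1372 0.054 ] (222, 225, 7, 7)
```

View pics/g7.png

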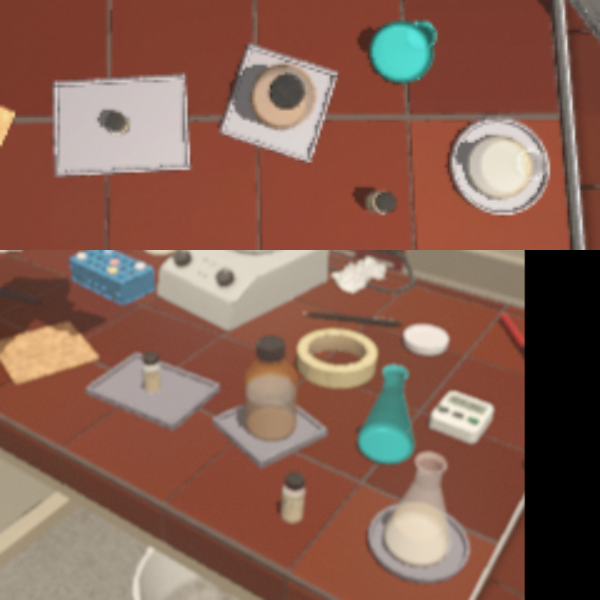

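All three vessels stand upright in the middle of their trays: vial at (114,122), bottle at (288,92), flask at (500,165). The bystanders have not moved and the arm is clear, so I'm handing in.

```bash
python3 -c "from rig import env; print(env.hand_in())"
```

```text
the job is handed in; nothing more can be done
None
```

The job is handed in after about 30 s of robot time: the flask stands in the round tray, the amber bottle (parked on the mat along the way) in the square tray and the vial in the oblong tray, all upright and centred, with the timer, tape roll and petri dish left where they were.

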